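Nudge a blank plate home into the corner of a locating jig

ROBOT

A 7-joint arm with a two-finger parallel gripper is mounted at the origin on a cart in front of the work surface, level with it; the furniture and walls round the work are solid. World frame = base frame: x ahead of the robot, y to its left, z up, the work surface at z = 0. Lengths are in m, angles in degrees, forces in N, time in s.
With the tool pointing down it reaches from about 0.4 to 0.875 m from the base axis. Payload 6.5 kg.
Tool frame: the origin (TCP) lies midway between the tips of the shut fingers; the grasp point (between the pads) lies 19 mm behind it (bot.grasp_offset is the distance from the TCP to the grasp point, in m); z points along the fingers, y is the line along which they close (so a half turn about z gives the same grasp; the last joint's range is limited). The gripper opens to 85 mm and grips with 20 to 120 N. Pads are 22 mm wide; open, the fingers measure 114 mm over their backs; the gripper's body (76 mm by 85 mm) begins 54 mm behind the grasp point. The pads swing forward as they close: fully open they stand 13 mm farther back than shut.
Start: joints at [-78.965, 30.733, -0.252, 88.115, 0.149, 61.152, -4.079], TCP at [0.166, 0.628, 0.204] pointing down, gripper open.
Joint ranges: [-154.64, 154.64], [-21.42, 123.67], [-72.66, 72.17], [13.99, 137.28], [-74.86, 254.86], [10.95, 109.41], [-158.01, 158.01]. Speed limits (degrees/s): [136.94, 136.94, 180, 180, 180, 180, 180].

INTERFACE

Orientations are given as a 3x3 rotation matrix whose columns are the frame's x, y, z axes.
In Python, from rig import monitor, eyes, bot gives the robot as it stands.
- The arm moves only by the tool arm_command, never from a script. Its argument "deltas" is text: rows parted by semicolons, each of 5 numbers parted by spaces: the opening, from 0 (shut) to 1 (fully open), then the shift along the tool's x, y, z in mm, then the turn about the tool's z in rad. In form: hand tx ty tz roll; .... A call has 1 to 10 rows; each row is the pose to reach, as a shift and turn from the pose commanded when the call began, along the tool's axes at that moment; what a row does not reach only later rows make up. A row lasts 1/10 s, in which the tool goes at most 50 mm and 8.59 degrees, less where a joint would pass 70% of its speed; a pose out of reach is approached as far as the arm can. A call with a gripper value outside its range is refused whole. The fingers move at their own pace and stop on an object; the grip force is fixed at half the most. Time passes only in rows, so rows that repeat a pose let the fingers close. It gives the time, the measured TCP pose, the force, the opening and the grip force at its end, in the units of the state.
- monitor.sense(): the state, without advancing time (a new reading comes with each control period).
- eyes.capture(name): name is "side" or "top" or "wrist"; returns the picture (400x640x3 uint8, red, green, blue); there is no depth.
- eyes.calibration(name): a dict with "camera_matrix" (3x3 intrinsics, pixels), "R" (3x3) and "t" (3): a world point X has camera coordinates R X + t. Camera axes: x right, y down, z forward; pixel columns grow to the right and rows downward; lengths in m; the calibration is good to about 2 mm. A picture is of the moment at which its call begins: read the wrist's pose just before it. calibration takes no time and is no camera call; for the wrist camera it gives the pose at the moment of the call.
- bot.close_job(): hands the job in; it is judged then, once.
The state is a dict: "time_s": time; "q": joint angles; "qvel": joint speeds; "joint_efforts": joint torques, N m; "eef_pos": TCP position; "ee_rot": TCP orientation; "contact_force": force on the tool from outside, world axes, zero at the start; "moment": the same for the moment, N m; "width": finger opening in m; "grasp_force": force on a finger pad.
Only numpy, scipy, OpenCV 4.12 (cv2) and the standard library are available. Lean on these libraries where they do the work, as an engineer would, in place of code of your own. Each camera call takes 0.05 s, during which the arm holds its last target. There are 200 camera calls.

TASK

Take up the hand pusher and, with its nose only, nudge the flat blank plate on the locating jig: first square against the long fence, then along the fence until it also meets the short stop. Press it home firmly but gently against each (about 8 to 12 N at the plate, never more than 15), do not touch the plate with the gripper, and leave the loose parts on the bench alone. Finish with the plate touching both edges and the pusher standing upright on the bench top beside the jig.

Things in the scene. Friction and masses are not known exactly. Their poses are not given: they have to be found in the camera images.
- jig: Locating jig fixed to the bench: dark steel base plate 180 (x) x 250 (y) x 12 mm, with a bright steel long fence and short stop bolted on it, square to each other, parallel to its axes and rigid. Origin: centre of its underside; its top is 12 mm above that; x points to the fence, y to the stop's side.
- fence_zone (a point): Mid setting of the long fence's working face: jig x = 60, y = 0, at the base's top. The fence is 240 mm long (jig y), 18 mm thick, 16 mm high (cap screws 4 mm more), its face looks to -x. It is adjustable: this point is fixed on the base, and the face really lies up to 7 mm before or behind it, not measured. Find it by feel.
- stop_zone (a point): Mid setting of the short stop's working face: jig x = 17.5, y = 70 mm, at the base's top. The stop is 65 mm long (jig x, from -15 to +50), 18 mm thick, 16 mm high (cap screws 4 mm more), its face looks to -y. It is adjustable: this point is fixed on the base, and the face really lies up to 20 mm before or behind it, not measured. Find it by feel.
- plate: Blank cover plate of bright aluminium, 70 (x) x 100 (y) x 10 mm, two marked hole centres on top, about 0.19 kg, lying loose on the jig base, skewed by up to 0.2 rad and about 10 to 75 mm short of fence and stop. Oiled: it slides under about 0.5 to 1 N; a push off its centre turns it. Origin: centre of its underside; x points to the fence, y to the stop.
- pusher: Hand pusher standing on the bench, 0.15 kg: white round nylon nose 26 mm in diameter and 17 mm high at the foot, above it a square steel stem 16 x 16 mm up to 84 mm and a black end cap to 90 mm. Origin: centre of its underside, z up, x and y square to the stem's flats. Held with the underside 3 to 5 mm above the jig base, the nose meets the plate's edge without dragging.
- heater_puck: bystander: black round heater disc, 68 mm across, 26 mm high, loose on the bench; origin at the centre of its underside
- die_ring: bystander: aluminium ring, 68 mm across, 18 mm high, loose on the bench; origin at the centre of its underside
- bearing: bystander: ball bearing, 52 mm across, 15 mm high, loose on the bench; origin at the centre of its underside
- bolt_1: bystander: large bolt, 71 x 28 x 24 mm, lying, loose on the bench; origin at the centre of its underside
Mind the look-alikes: they are no part of the job. Leave any orange or pink look-alike of the pusher alone.

How it is judged (in metres and radians):
On the way, in this order (a step that is already met when the one before it is completed fails the run):
1. the pusher is lifted off the bench (height (world z) of pusher above 0.01 m), for 0.1 s.
2. the pusher presses the plate home against the long fence: its far edge within 2 mm of the fence and parallel to it within 0.015 rad, at least 4 N on the fence (x of long_fence_c0 in the frame of plate below 0.046 m and angle between the x axis of plate and the x axis of jig, either way round below 0.015 rad and contact force between pusher and plate above 4 N and contact force between plate and long_fence_c0 above 4 N), for 0.15 s.
3. the pusher presses the plate home against the short stop, still along the fence: both edges within 2 mm, square within 0.015 rad, at least 4 N on the stop (x of long_fence_c0 in the frame of plate below 0.046 m and angle between the x axis of plate and the x axis of jig, either way round below 0.015 rad and y of short_stop_c0 in the frame of plate below 0.061 m and contact force between pusher and plate above 4 N and contact force between plate and short_stop_c0 above 4 N), for 0.15 s.
At the end, for the whole second after the job is handed in: The plate lies flat and still with its far edge within 2 mm of the long fence and its left edge within 2 mm of the short stop, square to the jig within 0.015 rad; the pusher stands upright, released and at rest on the bench top, off the jig (x of long_fence_c0 in the frame of plate below 0.046 m and angle between the x axis of plate and the x axis of jig, either way round below 0.015 rad and y of short_stop_c0 in the frame of plate below 0.061 m and angle between plate's own z axis and vertical below 0.03 rad and linear speed of plate below 0.005 m/s and height (world z) of pusher below 0.004 m and angle between pusher's own z axis and vertical below 0.1 rad and linear speed of pusher below 0.01 m/s); the robot touches nothing.
It fails at once if the plate is pressed on the long fence with more than 15 N (contact force between plate and long_fence_c0 above 15 N).
It fails at once if the plate is pressed on the short stop with more than 15 N (contact force between plate and short_stop_c0 above 15 N).
It fails at once if the gripper or arm touches the plate (contact force between any of the fingers, the arm and plate above 0.3 N).
It fails at once if a bystander is moved by more than 10 mm (distance of any of heater_puck, die_ring, bearing, bolt_1 from where it was at the start of the episode above 0.01 m).
It also fails if it takes over 64 s, if anything falls off the work surface, if the arm or the gripper's body presses on something with over 40 N, if the wrist force passes 120 N, or if a joint passes its speed limit or range.

## Working session

There is one attempt and no reset: what is moved stays moved. The work goes in short steps, Python scripts to look and compute and a tool call to move; the robot and the scene stay as the last step left them, time stands still between calls to the robot, and variables do not carry over. Pictures are saved under pics/ and viewed, at most 15 in all, crops included, and the job is handed in when it is done.

Besides the shell and the picture viewer there is one more tool, called after "Call:" as name(argument=value, ...) on one line, values as JSON. arm_command: Moves the arm, as the interface text tells. Its arguments: {"type":"object","properties":{"deltas":{"type":"string"}},"required":["deltas"]}

```bash
ls; mkdir -p pics; python3 - <<'E'
from rig import monitor, eyes, bot
import cv2, numpy as np
for n in ("top","side"):
    im=eyes.capture(n); cv2.imwrite(f"pics/{n}0.png",im[:,:,::-1])
    c=eyes.calibration(n); print(n,np.round(c["camera_matrix"],1).tolist(),np.round(c["R"],3).tolist(),np.round(c["t"],3).tolist())
s=monitor.sense(); print({k:np.round(v,3).tolist() for k,v in s.items()}, bot.grasp_offset)
E
```

```text
pics
top [[441.4, 0.0, 318.4], [0.0, 441.4, 190.0], [0.0, 0.0, 1.0]] [[0.034, -0.999, -0.007], [-0.977, -0.031, -0.212], [0.211, 0.014, -0.977]] [-0.032, 0.532, 1.142]
side [[443.2, 0.0, 324.6], [0.0, 443.2, 190.7], [0.0, 0.0, 1.0]] [[0.998, -0.062, -0.021], [-0.057, -0.67, -0.74], [0.032, 0.74, -0.672]] [-0.562, 0.07, 1.218]
{'time_s': 0.1, 'q': [-78.966, 30.773, -0.255, 88.166, 0.147, 61.151, -4.08], 'qvel': [0.055, -0.04, 0.072, -0.027, -0.14, -0.036, -0.05], 'joint_efforts': [0.003, -58.457, 1.052, -25.978, 0.013, 0.005, 0.0], 'eef_pos': [0.166, 0.628, 0.204], 'ee_rot': [[-0.967, 0.256, -0.0], [0.256, 0.967, -0.002], [-0.0, -0.002, -1.0]], 'contact_force': [0.014, 0.099, 0.255], 'moment': [0.006, 0.063, -0.057], 'grasp_force': 0.0, 'width': 0.085} 0.0187
```

View pics/top0.png

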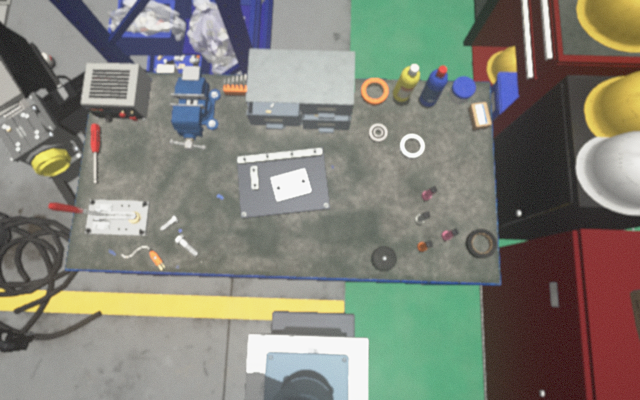

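View pics/side0.png

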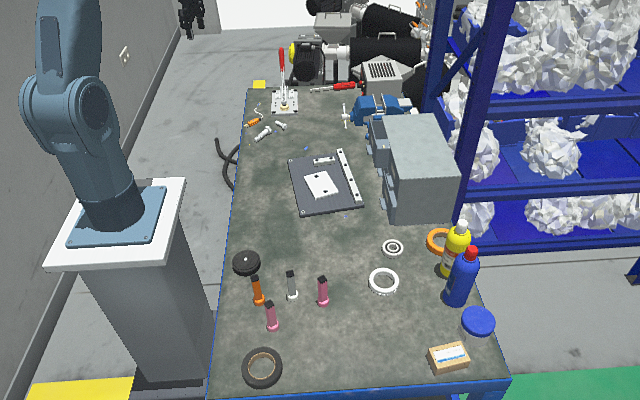

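Candidates in the side view: orange (257,290), grey stem with white nose (292,285), pink (322,290) and pink (272,315). The grey one fits, with its steel stem, white nose and black cap. I'll confirm it in one enlarged crop alongside the jig.

```bash
python3 - <<'E'
import cv2, numpy as np
t=cv2.imread("pics/top0.png"); s=cv2.imread("pics/side0.png")
R=lambda a,k: cv2.resize(a,None,fx=k,fy=k,interpolation=cv2.INTER_CUBIC)
a=R(t[140:225,230:335],4)   # 420x340
b=R(s[260:340,235:335],4)   # 400x320 wait
c=R(t[175:260,395:465],4)
out=np.zeros((600,800,3),np.uint8)
out[:340,:420]=a; out[:320,420:800]=b[:320,:380]
out[340:600,:420]=0
d=R(s[145:220,280:370],3.4); out[341:341+255,:306]=d[:255,:306]
c=R(t[180:260,400:460],3.2);out[341:341+256,420:420+192]=c
cv2.imwrite("pics/crop1.png",out)
E
```

```text
(no output)
```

View pics/crop1.png

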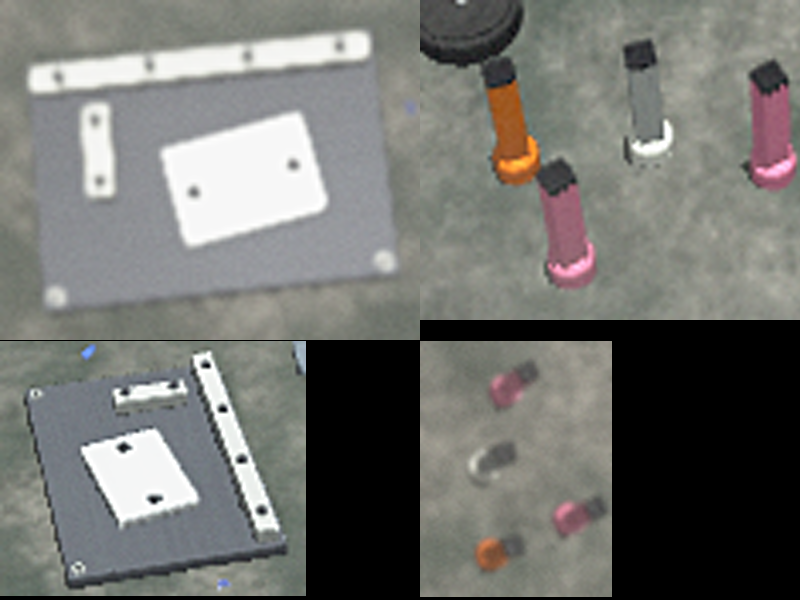

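The crop confirms the grey-stem, white-nose pusher: cap at side pixel (290,272), nose at (292,296). The jig's fence is at world +x and its stop at +y. The plate is turned by about 0.2 rad.

```bash
cat > h.py <<'E'
import cv2, numpy as np
from scipy.optimize import least_squares
from rig import monitor, eyes, bot
def ray(n,uv,z,c=None):
    c=c or eyes.calibration(n); K,R,t=[np.array(c[k],float) for k in("camera_matrix","R","t")]
    d=R.T@np.linalg.solve(K,[uv[0],uv[1],1.]); o=-R.T@t.ravel()
    return o+d*(z-o[2])/d[2]
E
python3 - <<'E'
from h import *
T=lambda x,y:(230+x/4,140+y/4); S=lambda x,y:(280+x/3.4,145+(y-341)/3.4); P=lambda x,y:(235+(x-420)/4,260+y/4)
p=lambda l,a:print(l,np.round(a,4))
p("cap",ray("side",P(640,47),.09)); p("nose",ray("side",P(649,142),.0085))
p("nose top",ray("top",(400+(482-420)/3.2,180+(463-341)/3.2),.0085)); p("captop",ray("top",(400+(502-420)/3.2,180+(453-341)/3.2),.088))
pts=[("top",T(47,306),(-.09,.125)),("top",T(397,270),(-.09,-.125)),("side",S(27,385),(-.09,.125)),("side",S(68,577),(-.09,-.125)),("side",S(285,545),(.09,-.125))]
W=[]
for n,uv,j in pts: w=ray(n,uv,.012); W.append((w,j)); p(f"jig{j}",w)
f=lambda q:np.ravel([[q[0]+np.cos(q[2])*j[0]-np.sin(q[2])*j[1]-w[0],q[1]+np.sin(q[2])*j[0]+np.cos(q[2])*j[1]-w[1]] for w,j in W])
r=least_squares(f,[.6,0,0]);p("jig",r.x);p("res",r.fun);q=r.x
Rj=np.array([[np.cos(q[2]),-np.sin(q[2])],[np.sin(q[2]),np.cos(q[2])]])
J=lambda w:Rj.T@(w[:2]-q[:2])
for n,uv in [("top",T(161,150)),("top",T(301,112)),("top",T(327,208)),("top",T(188,247)),("side",S(82,447)),("side",S(155,430)),("side",S(198,496)),("side",S(121,521))]: p(n+" plate J",J(ray(n,uv,.022)))
for uv in [(32,92),(370,62),(83,103),(110,100),(115,195),(85,198)]: p("top fence/stop J",J(ray("top",T(*uv),.028)))
for uv in [(195,365),(258,533),(115,397),(186,386)]: p("side fence/stop J",J(ray("side",S(*uv),.028)))
E
```

```text
cap [ 0.4724 -0.2962  0.09  ]
nose [ 0.4715 -0.3006  0.0085]
nose top [ 0.4724 -0.2978  0.0085]
captop [ 0.4686 -0.2968  0.088 ]
jig(-0.09, 0.125) [0.4603 0.1968 0.012 ]
jig(-0.09, -0.125) [ 0.4936 -0.0461  0.012 ]
jig(-0.09, 0.125) [0.4625 0.203  0.012 ]
jig(-0.09, -0.125) [ 0.4947 -0.0467  0.012 ]
jig(0.09, -0.125) [ 0.67   -0.0249  0.012 ]
jig [0.5666 0.0881 0.1277]
res [ 0.0011  0.0038 -0.0004 -0.0012 -0.0011 -0.0024 -0.0014 -0.0007  0.0018
  0.0005]
top plate J [0.0099 0.0334]
top plate J [ 0.028  -0.0672]
top plate J [-0.0428 -0.0792]
top plate J [-0.0612  0.0196]
side plate J [-0.0543  0.0184]
side plate J [0.0113 0.0274]
side plate J [ 0.0297 -0.0638]
side plate J [-0.0377 -0.0802]
top fence/stop J [0.0591 0.1205]
top fence/stop J [ 0.0582 -0.1191]
top fence/stop J [0.0476 0.0851]
top fence/stop J [0.048 0.066]
top fence/stop J [-0.0208  0.067 ]
top fence/stop J [-0.0209  0.088 ]
side fence/stop J [0.063 0.103]
side fence/stop J [ 0.0658 -0.1233]
side fence/stop J [-0.0159  0.0727]
side fence/stop J [0.0487 0.0746]
```

Call:
arm_command(deltas="1 -458 -425 -100 -0.385;1 -458 -425 -100 -0.385;1 -458 -425 -100 -0.385;1 -458 -425 -100 -0.385;1 -458 -425 -100 -0.385;1 -458 -425 -100 -0.385;1 -458 -425 -100 -0.385;1 -458 -425 -100 -0.385;1 -458 -425 -100 -0.385;1 -458 -425 -100 -0.385")

```text
time_s: 1.1
eef_pos: [0.4308, 0.2091, 0.2838]
ee_rot: [[-0.992, -0.126, -0.0], [-0.126, 0.992, 0.0], [0.0, 0.0, -1.0]]
contact_force: [0.2, 0.4, -0.0]
width: 0.0856
grasp_force: 0.0
```

```bash
python3 - <<'E'
from h import *
# neighbours of the pusher (side image foot pixels) and bystander puck
for n,uv in [("orange",(259,301)),("pinkA",(272+0.5,326)),("pinkB",(323,302)),("puck",(246,262))]: print(n,np.round(ray("side",uv,.008),3))
s=monitor.sense();print(s["time_s"],s["eef_pos"])
c=eyes.calibration("wrist");R=np.array(c["R"]);print(np.round(-R.T@np.array(c["t"]).ravel(),3),np.round(R,2).tolist())
E
```

```text
orange [ 0.397 -0.309  0.008]
pinkA [ 0.429 -0.374  0.008]
pinkB [ 0.54  -0.323  0.008]
puck [ 0.36  -0.195  0.008]
1.1 [0.43077173 0.20906814 0.28375482]
[0.351 0.198 0.452] [[-0.13, 0.99, 0.0], [0.94, 0.12, 0.31], [0.31, 0.04, -0.95]]
```

Call:
arm_command(deltas="1 -54 -128 0 0;1 -54 -128 0 0;1 -54 -128 0 0;1 -54 -128 0 0;1 -54 -128 0 0")

```text
time_s: 1.6
eef_pos: [0.4998, 0.0903, 0.2831]
ee_rot: [[-0.992, -0.124, -0.001], [-0.124, 0.992, -0.0], [0.001, 0.0, -1.0]]
contact_force: [0.4, 1.6, 0.4]
width: 0.0855
grasp_force: 0.0
```

```bash
python3 - <<'E'
from h import *
import json
c=eyes.calibration("wrist"); json.dump({k:np.array(v).tolist() for k,v in c.items()},open("cw1.json","w"))
im=eyes.capture("wrist");cv2.imwrite("pics/w1.png",im[:,:,::-1])
E
```

```text
(no output)
```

View pics/w1.png

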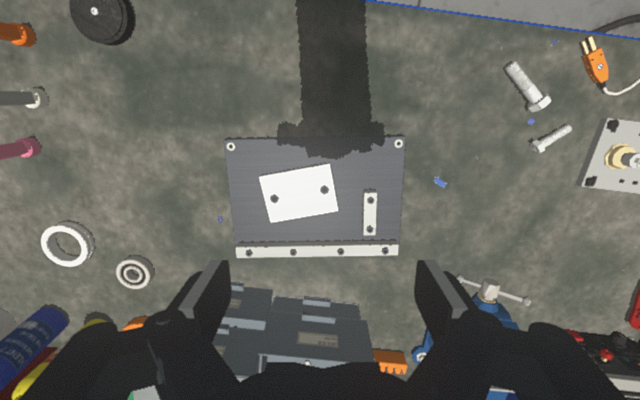

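The wrist view shows the jig with base corners at (227,138) and (405,137), the plate around (300,193), the fence face at row ~243 and the stop face at column ~364. The pusher's foot is at (38,98), and its stem leans to the left edge of the picture.

```bash
python3 - <<'E'
from h import *
import json
c=json.load(open("cw1.json")); r=lambda uv,z:ray("",uv,z,c)
a=r((227,138),.012);b=r((405,137),.012);print(a,b,np.linalg.norm(a-b))
yaw=np.arctan2(-(b-a)[0],(b-a)[1]);print("yaw",yaw)
R=np.array([[np.cos(yaw),-np.sin(yaw)],[np.sin(yaw),np.cos(yaw)]])
q=((a+b)/2)[:2]-R@[-.09,0];print("jig",q)
J=lambda w:np.round(R.T@(w[:2]-q),4)
for uv in[(260,178),(330,164),(339,210),(270,223)]:print("plate",J(r(uv,.022)))
for uv in[(236,242),(398,244),(364,193),(364,236)]:print("fence/stop",J(r(uv,.028)))
print("nose",r((40,98),.0085))
E
```

```text
[ 0.49199221 -0.04200705  0.012     ] [0.46084749 0.19803577 0.012     ] 0.24205484539232827
yaw 0.12902573092019826
jig [0.56567175 0.08959448]
plate [-0.0363 -0.0778]
plate [-0.0554  0.0189]
plate [0.0114 0.0319]
plate [ 0.0309 -0.0678]
fence/stop [ 0.058  -0.1179]
fence/stop [0.0625 0.1183]
fence/stop [-0.0156  0.0659]
fence/stop [0.0494 0.0682]
nose [ 0.47047888 -0.28965795  0.0085    ]
```

Call:
arm_command(deltas="1 76 -381 80 0;1 76 -381 80 0;1 76 -381 80 0;1 76 -381 80 0;1 76 -381 80 0;1 76 -381 80 0;1 76 -381 80 0;1 76 -381 80 0;1 76 -381 80 0;1 76 -381 80 0")

```text
time_s: 2.65
eef_pos: [0.4726, -0.2957, 0.203]
ee_rot: [[-0.992, -0.126, -0.001], [-0.126, 0.992, 0.001], [0.001, 0.001, -1.0]]
contact_force: [0.4, 0.8, -0.5]
width: 0.0853
grasp_force: 0.0
```

```bash
python3 - <<'E'
from h import *
import json
c=eyes.calibration("wrist"); json.dump({k:np.array(v).tolist() for k,v in c.items()},open("cw2.json","w"))
im=eyes.capture("wrist")[:,:,::-1];cv2.imwrite("pics/w2f.png",im)
K,R,t=[np.array(c[k]) for k in("camera_matrix","R","t")]
x=K@(R@[.472,-.297,.08]+t.ravel());u,v=(x[:2]/x[2]).astype(int);print(u,v)
u0=max(u-100,0);v0=max(v-75,0);print(u0,v0)
cv2.imwrite("pics/w2.png",cv2.resize(im[v0:v0+150,u0:u0+200],None,fx=4,fy=4,interpolation=cv2.INTER_CUBIC))
E
```

```text
321 183
221 108
```

View pics/w2.png

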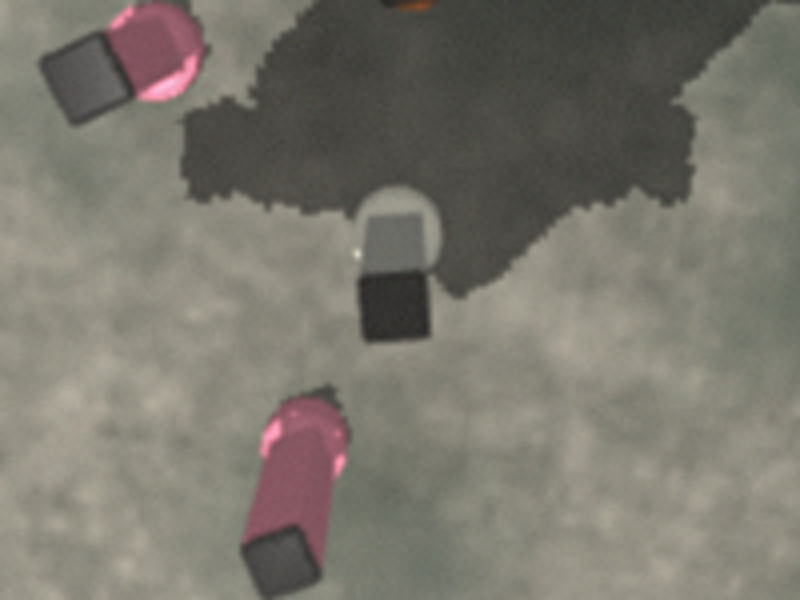

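The cap centre is at crop (395,306) and the nose centre at (398,230). The stem flats are within about 3° of the tool axes.

```bash
python3 - <<'E'
from h import *
import json
c=json.load(open("cw2.json")); f=lambda x,y,z:ray("",(221+x/4,108+y/4),z,c)
cap=f(395,306,.09);nose=f(398,231,.0145);print(cap,nose)
a=f(363,342,.09);b=f(431,338,.09);d=b-a;print(np.linalg.norm(d),"edge dir deg",np.degrees(np.arctan2(d[1],d[0])))
s=monitor.sense();M=s["ee_rot"];print("tool delta mm",M.T@(cap-s["eef_pos"])*1000,M.T@(nose-s["eef_pos"])*1000)
E
```

```text
[ 0.47074464 -0.29878087  0.09      ] [ 0.46954023 -0.29858207  0.0145    ]
0.015668887844865087 edge dir deg 100.69176956779691
tool delta mm [  2.98916908  -4.13681641 113.16263712] [  4.15025886  -3.90505926 188.66322179]
```

Call:
arm_command(deltas="1 3.5 -4 0 -0.06;1 3.5 -4 45 -0.06;1 3.5 -4 90 -0.06;1 3.5 -4 130 -0.06;1 3.5 -4 160 -0.06;1 3.5 -4 175 -0.06;1 3.5 -4 175 -0.06;1 3.5 -4 175 -0.06")

```text
time_s: 3.5
eef_pos: [0.4709, -0.3006, 0.0297]
ee_rot: [[-0.982, -0.187, 0.002], [-0.187, 0.982, -0.0], [-0.002, -0.001, -1.0]]
contact_force: [-0.3, -0.4, -0.1]
width: 0.0853
grasp_force: 0.0
```

Call:
arm_command(deltas="0 0 0 0 0;0 0 0 0 0;0 0 0 0 0;0 0 0 0 0;0 0 0 0 0;0 0 0 0 0;0 0 0 0 0;0 0 0 0 0;0 0 0 0 0;0 0 0 0 0")

```text
time_s: 4.5
eef_pos: [0.4697, -0.3011, 0.0288]
ee_rot: [[-0.983, -0.185, 0.0], [-0.185, 0.983, -0.0], [-0.0, -0.0, -1.0]]
contact_force: [-0.3, 1.5, 5.2]
width: 0.0157
grasp_force: 58.6
```

Call:
arm_command(deltas="0 0 0 -20 0;0 0 0 -60 0;0 -10 0 -100 0;0 -94 348 -100 0.058;0 -94 348 -100 0.058;0 -94 348 -100 0.058;0 -94 348 -100 0.058;0 -94 348 -100 0.058;0 -94 348 -100 0.058;0 -94 348 -100 0.058")

```text
time_s: 5.5
eef_pos: [0.4966, 0.0523, 0.1283]
ee_rot: [[-0.992, -0.128, -0.0], [-0.128, 0.992, -0.0], [0.0, -0.0, -1.0]]
contact_force: [1.0, -0.9, -0.8]
width: 0.0155
grasp_force: 59.0
```

Call:
arm_command(deltas="0 0 0 0 0;0 0 0 0 0;0 0 0 0 0")

```text
time_s: 5.8
eef_pos: [0.4968, 0.0489, 0.1283]
ee_rot: [[-0.992, -0.126, -0.001], [-0.126, 0.992, -0.001], [0.001, -0.001, -1.0]]
contact_force: [0.2, 0.7, -1.7]
width: 0.0153
grasp_force: 59.3
```

Call:
arm_command(deltas="0 0 10 0 0;0 0 10 30 0;0 0 10 60 0;0 0 10 75 0;0 0 10 83 0;0 0 10 83 0;0 0 10 83 0")

```text
time_s: 6.5
eef_pos: [0.4964, 0.0601, 0.0462]
ee_rot: [[-0.992, -0.127, 0.001], [-0.127, 0.992, 0.0], [-0.001, 0.0, -1.0]]
contact_force: [0.4, 0.1, -0.8]
width: 0.0154
grasp_force: 59.2
```

```bash
python3 - <<'E'
from h import *
a=eyes.capture("wrist")[100:400,120:520,::-1];b=eyes.capture("side")[130:230,270:380,::-1]
o=np.zeros((600,800,3),np.uint8);o[:300,:400]=a;b=cv2.resize(b,None,fx=3.6,fy=3.6,interpolation=cv2.INTER_CUBIC);o[:360,402:798]=b
cv2.imwrite("pics/w3.png",o[:360])
E
```

```text
(no output)
```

View pics/w3.png

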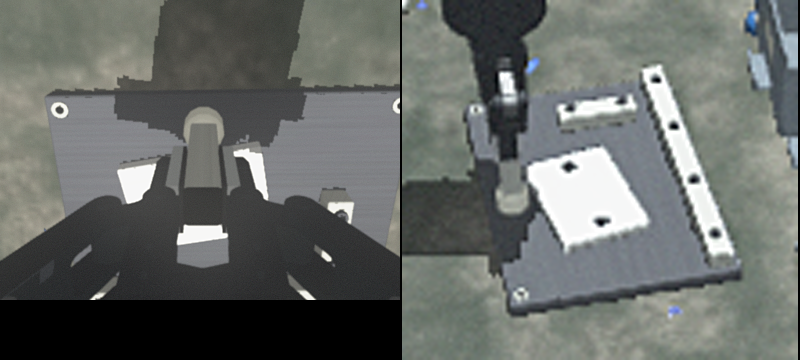

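Call:
arm_command(deltas="0 -4 0 1 0;0 -8 0 1 0;0 -12 0 1 0;0 -15 0 1 0;0 -18 0 1 0;0 -21 0 1 0;0 -24 0 1 0;0 -27 0 1 0;0 -30 0 1 0;0 -30 0 1 0")

```text
time_s: 7.6
eef_pos: [0.5263, 0.0642, 0.0446]
ee_rot: [[-0.992, -0.128, 0.001], [-0.128, 0.992, -0.0], [-0.001, -0.0, -1.0]]
contact_force: [0.8, 0.4, -0.5]
width: 0.0153
grasp_force: 59.3
```

Call:
arm_command(deltas="0 -1.5 0 0 0;0 -3 0 0 0;0 -4.5 0 0 0;0 -6 0 0 0;0 -7.5 0 0 0;0 -9 0 0 0;0 -10 0 0 0;0 -10 0 0 0")

```text
time_s: 8.4
eef_pos: [0.5358, 0.0654, 0.0445]
ee_rot: [[-0.992, -0.128, 0.0], [-0.128, 0.992, -0.0], [-0.0, -0.0, -1.0]]
contact_force: [-0.4, 0.0, -1.5]
width: 0.0151
grasp_force: 59.3
```

Call:
arm_command(deltas="0 -1 0 0 0;0 -2 0 0 0;0 -3 0 0 0;0 -4 0 0 0;0 -5 0 0 0;0 -5 0 0 0")

```text
time_s: 9.0
eef_pos: [0.5407, 0.0661, 0.0445]
ee_rot: [[-0.992, -0.128, 0.0], [-0.128, 0.992, 0.0], [-0.0, -0.0, -1.0]]
contact_force: [-0.7, -1.0, -1.5]
width: 0.0152
grasp_force: 59.3
```

Call:
arm_command(deltas="0 -0.5 0 0 0;0 -1 0 0 0;0 -1.5 0 0 0;0 -2 0 0 0;0 -2 0 0 0")

```text
time_s: 9.5
eef_pos: [0.5426, 0.0663, 0.0445]
ee_rot: [[-0.992, -0.128, 0.0], [-0.128, 0.992, 0.0], [-0.0, 0.0, -1.0]]
contact_force: [-0.1, 0.3, -1.5]
width: 0.0151
grasp_force: 59.3
```

Call:
arm_command(deltas="0 -0.5 0 0 0;0 -1 0 0 0;0 -1.5 0 0 0;0 -2 0 0 0;0 -2 0 0 0")

```text
time_s: 10.0
eef_pos: [0.5446, 0.0666, 0.0445]
ee_rot: [[-0.992, -0.128, 0.0], [-0.128, 0.992, -0.0], [-0.0, -0.0, -1.0]]
contact_force: [0.3, 0.4, -1.8]
width: 0.0151
grasp_force: 59.3
```

```bash
python3 - <<'E'
from h import *
b=eyes.capture("side")[130:230,270:380,::-1];a=eyes.capture("top")[135:220,230:335,::-1]
o=np.zeros((400,800,3),np.uint8);o[:360,:396]=cv2.resize(b,None,fx=3.6,fy=3.6,interpolation=cv2.INTER_CUBIC);o[:323,400:799]=cv2.resize(a,None,fx=3.8,fy=3.8,interpolation=cv2.INTER_CUBIC)[:323,:399]
cv2.imwrite("pics/w4.png",o);print(monitor.sense()["contact_force"],monitor.sense()["eef_pos"])
E
```

```text
[-2.06699888 -0.17233658 -1.82869013] [0.54458431 0.06654648 0.04454031]
```

View pics/w4.png

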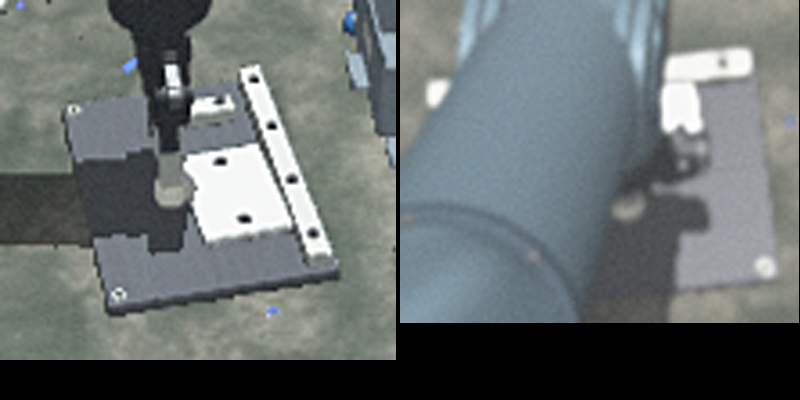

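The plate's far edge is nearly at the fence, with its near corner at (292,230), and some skew remains. The force is just starting to rise.

Call:
arm_command(deltas="0 -0.5 0 0 0;0 -1 0 0 0;0 -1 0 0 0")

```text
time_s: 10.4
eef_pos: [0.5455, 0.0667, 0.0445]
ee_rot: [[-0.992, -0.128, 0.0], [-0.128, 0.992, 0.0], [-0.0, 0.0, -1.0]]
contact_force: [-0.6, 0.6, -1.5]
width: 0.0152
grasp_force: 59.3
```

Call:
arm_command(deltas="0 -0.5 0 0 0;0 -1 0 0 0;0 -1 0 0 0")

```text
time_s: 10.7
eef_pos: [0.5463, 0.0668, 0.0445]
ee_rot: [[-0.992, -0.128, -0.0], [-0.128, 0.992, 0.0], [0.0, 0.0, -1.0]]
contact_force: [-0.3, -0.7, -2.2]
width: 0.0154
grasp_force: 59.3
```

Call:
arm_command(deltas="0 -0.5 0 0 0;0 -1 0 0 0;0 -1 0 0 0")

```text
time_s: 11.0
eef_pos: [0.5474, 0.0671, 0.0445]
ee_rot: [[-0.992, -0.128, -0.0], [-0.128, 0.992, 0.0], [0.0, 0.0, -1.0]]
contact_force: [-1.3, 0.2, -1.4]
width: 0.0158
grasp_force: 59.3
```

Call:
arm_command(deltas="0 -0.5 0 0 0;0 -1 0 0 0;0 -1 0 0 0")

```text
time_s: 11.3
eef_pos: [0.5484, 0.0671, 0.0445]
ee_rot: [[-0.992, -0.128, -0.0], [-0.128, 0.992, 0.0], [0.0, 0.0, -1.0]]
contact_force: [-1.6, 0.2, -2.3]
width: 0.0155
grasp_force: 59.3
```

Call:
arm_command(deltas="0 -0.5 0 0 0;0 -0.5 0 0 0")

```text
time_s: 11.5
eef_pos: [0.5486, 0.0671, 0.0445]
ee_rot: [[-0.992, -0.128, -0.001], [-0.128, 0.992, -0.0], [0.001, 0.0, -1.0]]
contact_force: [-1.5, -0.1, -0.6]
width: 0.0157
grasp_force: 59.4
```

Call:
arm_command(deltas="0 -0.5 0 0 0;0 -0.5 0 0 0")

```text
time_s: 11.7
eef_pos: [0.5487, 0.0671, 0.0444]
ee_rot: [[-0.992, -0.128, -0.001], [-0.128, 0.992, -0.0], [0.001, 0.0, -1.0]]
contact_force: [-4.1, -0.8, -0.1]
width: 0.0155
grasp_force: 59.5
```

Call:
arm_command(deltas="0 -0.5 0 0 0;0 -0.5 0 0 0")

```text
time_s: 11.9
eef_pos: [0.5493, 0.0671, 0.0443]
ee_rot: [[-0.992, -0.128, -0.001], [-0.128, 0.992, -0.0], [0.001, -0.0, -1.0]]
contact_force: [-4.7, 0.6, -0.8]
width: 0.0154
grasp_force: 59.4
```

Call:
arm_command(deltas="0 -0.5 0 0 0;0 -0.5 0 0 0;0 -0.5 0 0 0")

```text
time_s: 12.2
eef_pos: [0.55, 0.0672, 0.0444]
ee_rot: [[-0.992, -0.128, -0.001], [-0.128, 0.992, -0.0], [0.001, -0.0, -1.0]]
contact_force: [-4.2, 0.2, -1.3]
width: 0.0152
grasp_force: 59.3
```

Call:
arm_command(deltas="0 -0.5 0 0 0;0 -0.5 0 0 0;0 -0.5 0 0 0")

```text
time_s: 12.5
eef_pos: [0.5507, 0.0674, 0.0445]
ee_rot: [[-0.992, -0.128, -0.0], [-0.128, 0.992, -0.0], [0.0, 0.0, -1.0]]
contact_force: [-5.1, -0.9, -1.0]
width: 0.0154
grasp_force: 59.3
```

```bash
python3 - <<'E'
from h import *
F=[];
b=eyes.capture("side")[130:230,270:380,::-1];F.append(monitor.sense()["contact_force"])
a=eyes.capture("wrist")[150:350,200:420,::-1];F.append(monitor.sense()["contact_force"])
o=np.zeros((500,800,3),np.uint8);o[:400,:440]=0
o[:400,:440]=cv2.resize(b,(440,400),interpolation=cv2.INTER_CUBIC);o[:327,440:800]=cv2.resize(a,(360,327))
cv2.imwrite("pics/w5.png",o[:400]);print(np.round(F,1))
E
```

```text
[[-4.3 -1.1 -0.4]
 [-5.9 -0.2 -1.2]]
```

View pics/w5.png

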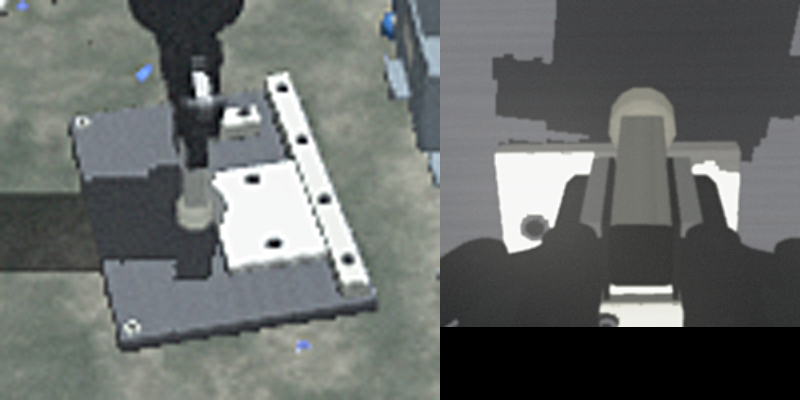

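The plate now lies square along the fence, with both near corners level in the wrist view. Next I raise the press a little.

Call:
arm_command(deltas="0 -0.4 0 0 0;0 -0.8 0 0 0;0 -0.8 0 0 0;0 -0.8 0 0 0")

```text
time_s: 13.0
eef_pos: [0.5515, 0.0675, 0.0445]
ee_rot: [[-0.992, -0.128, -0.0], [-0.128, 0.992, -0.0], [0.0, 0.0, -1.0]]
contact_force: [-5.1, -0.7, -0.2]
width: 0.0155
grasp_force: 59.4
```

Call:
arm_command(deltas="0 -0.4 0 0 0;0 -0.8 0 0 0;0 -0.8 0 0 0;0 -0.8 0 0 0")

```text
time_s: 13.4
eef_pos: [0.5522, 0.0675, 0.0445]
ee_rot: [[-0.992, -0.128, -0.001], [-0.128, 0.992, -0.0], [0.001, 0.0, -1.0]]
contact_force: [-4.9, 0.7, 0.5]
width: 0.0152
grasp_force: 59.5
```

The force stalls at about 5 N because the stem is pivoting between the pads. Pushing square to the pads will be firmer, so I'll set the pusher down on the base, turn the gripper 90° and grip again.

Call:
arm_command(deltas="0 5 0 0 0;0 15 0 0 0;0 15 0 2 0;0 15 0 3 0;0 15 0 3 0;0.6 15 0 3 0;0.6 15 0 3 0;0.6 15 0 3 0;0.6 15 0 3 0")

```text
time_s: 14.3
eef_pos: [0.5378, 0.0657, 0.0416]
ee_rot: [[-0.992, -0.128, 0.0], [-0.128, 0.992, 0.0], [-0.0, -0.0, -1.0]]
contact_force: [0.1, 0.2, -0.4]
width: 0.0514
grasp_force: 0.0
```

```bash
python3 - <<'E'
from h import *
import json
s=monitor.sense();print(np.round(s["q"],1),s["contact_force"],s["width"])
c=eyes.calibration("wrist")
b=eyes.capture("side")[130:230,270:380,::-1]
a=eyes.capture("wrist")[100:350,170:470,::-1]
K,R,t=[np.array(c[k]) for k in("camera_matrix","R","t")]
x=K@(R@(s["eef_pos"]*[1,1,0]+[0,0,.102])+t.ravel());print("expected cap px in crop",(x[:2]/x[2]-[170,100])*4/3)
o=np.zeros((400,800,3),np.uint8)
o[:364,400:]=cv2.resize(b,(400,364),interpolation=cv2.INTER_CUBIC);o[:333,:400]=cv2.resize(a,(400,333))
cv2.imwrite("pics/w6.png",o[:400])
E
```

```text
[-24.7  35.   16.9 111.5 -16.5  35.9 100.2] [ 0.14206523  0.17199114 -0.35172349] 0.05140208675595611
expected cap px in crop [205.15203082 274.29382367]
```

View pics/w6.png

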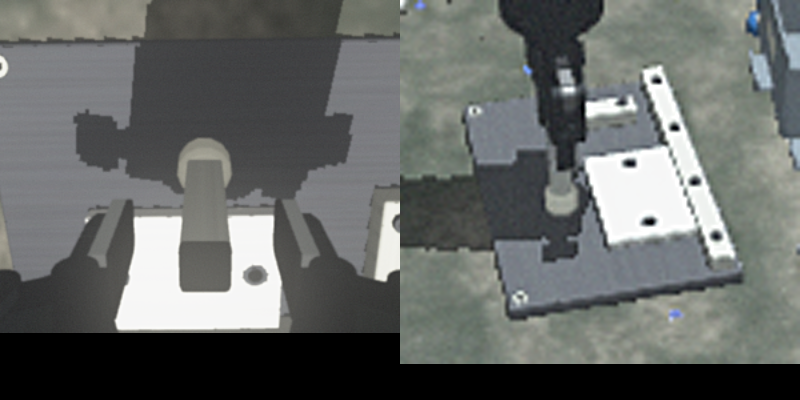

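The pusher stands upright on the base with its cap at (205,268), about 2–3 mm robot-side of the TCP. The plate stays square at the fence. I'll roll +90°, which moves joint 7 from 100° towards 10°.

Call:
arm_command(deltas="0.6 2.5 0 0 0.157;0.6 2.5 0 0 0.314;0.6 2.5 0 0 0.471;0.6 2.5 0 0 0.628;0.6 2.5 0 0 0.785;0.6 2.5 0 0 0.942;0.6 2.5 0 0 1.1;0.6 2.5 0 0 1.257;0.6 2.5 0 0 1.414;0.6 2.5 0 0 1.571")

```text
time_s: 15.4
eef_pos: [0.5352, 0.0656, 0.0416]
ee_rot: [[-0.192, 0.981, 0.0], [0.981, 0.192, 0.0], [0.0, 0.0, -1.0]]
contact_force: [0.5, -0.2, -0.8]
width: 0.0508
grasp_force: 0.0
```

```bash
python3 - <<'E'
from h import *
s=monitor.sense();R=s["ee_rot"];print(np.round(s["q"],1),s["contact_force"],s["width"],np.degrees(np.arctan2(R[1,1],R[0,1])))
E
```

```text
[-40.7  40.2  39.1 112.7 -38.6  40.8  33.3] [ 0.54689336 -0.19352435 -0.78188895] 0.0507539789180423 11.066143431136934
```

Call:
arm_command(deltas="0.6 0 0 0 0.065;0.6 0 0 0 0.065;0 0 0 0 0.065;0 0 0 0 0.065;0 0 0 0 0.065;0 0 0 0 0.065;0 0 0 0 0.065;0 0 0 0 0.065")

```text
time_s: 16.2
eef_pos: [0.535, 0.0653, 0.0415]
ee_rot: [[-0.134, 0.991, -0.0], [0.991, 0.134, 0.0], [0.0, -0.0, -1.0]]
contact_force: [0.3, 0.2, -0.7]
width: 0.0153
grasp_force: 59.1
```

Call:
arm_command(deltas="0 0 0 -2 0;0 0 0 -4 0;0 0 3 -4 0;0 0 6 -4 0;0 0 8 -4 0;0 0 8 -4 0;0 0 8 -4 0")

```text
time_s: 16.9
eef_pos: [0.543, 0.0664, 0.0454]
ee_rot: [[-0.134, 0.991, -0.0], [0.991, 0.134, -0.0], [-0.0, -0.0, -1.0]]
contact_force: [0.1, -0.1, -1.8]
width: 0.0151
grasp_force: 58.9
```

Call:
arm_command(deltas="0 0 1 0.5 0;0 0 2 0.5 0;0 0 3 0.5 0;0 0 4 0.5 0;0 0 4 0.5 0")

```text
time_s: 17.4
eef_pos: [0.5472, 0.067, 0.045]
ee_rot: [[-0.134, 0.991, 0.0], [0.991, 0.134, -0.0], [-0.0, 0.0, -1.0]]
contact_force: [-0.2, -0.0, -1.5]
width: 0.015
grasp_force: 58.9
```

Call:
arm_command(deltas="0 0 0.5 0 0;0 0 1 0 0;0 0 1 0 0")

```text
time_s: 17.7
eef_pos: [0.548, 0.0671, 0.045]
ee_rot: [[-0.134, 0.991, 0.0], [0.991, 0.134, 0.0], [-0.0, 0.0, -1.0]]
contact_force: [-0.3, 1.3, -1.1]
width: 0.0156
grasp_force: 58.9
```

Call:
arm_command(deltas="0 0 0.5 0 0;0 0 0.5 0 0")

```text
time_s: 17.9
eef_pos: [0.5485, 0.0672, 0.045]
ee_rot: [[-0.134, 0.991, 0.0], [0.991, 0.134, 0.0], [0.0, 0.0, -1.0]]
contact_force: [0.4, 0.7, -1.5]
width: 0.0151
grasp_force: 58.9
```

Call:
arm_command(deltas="0 0 0.5 0 0;0 0 0.5 0 0")

```text
time_s: 18.1
eef_pos: [0.549, 0.0672, 0.045]
ee_rot: [[-0.134, 0.991, 0.0], [0.991, 0.134, 0.0], [-0.0, 0.0, -1.0]]
contact_force: [0.6, 0.2, -1.5]
width: 0.0154
grasp_force: 58.9
```

Call:
arm_command(deltas="0 0 0.5 0 0;0 0 0.5 0 0")

```text
time_s: 18.3
eef_pos: [0.5496, 0.0673, 0.045]
ee_rot: [[-0.134, 0.991, 0.0], [0.991, 0.134, -0.0], [-0.0, 0.0, -1.0]]
contact_force: [-0.1, 0.4, -1.6]
width: 0.0153
grasp_force: 58.9
```

Call:
arm_command(deltas="0 0 0.5 0 0;0 0 0.5 0 0")

```text
time_s: 18.5
eef_pos: [0.55, 0.0674, 0.045]
ee_rot: [[-0.134, 0.991, 0.0], [0.991, 0.134, -0.0], [-0.0, 0.0, -1.0]]
contact_force: [-0.2, 0.2, -0.9]
width: 0.0156
grasp_force: 58.9
```

Call:
arm_command(deltas="0 0 0.5 0 0;0 0 0.5 0 0")

```text
time_s: 18.7
eef_pos: [0.5502, 0.0674, 0.045]
ee_rot: [[-0.134, 0.991, -0.0], [0.991, 0.134, -0.0], [0.0, -0.0, -1.0]]
contact_force: [-1.6, 0.2, -1.4]
width: 0.0151
grasp_force: 58.9
```

Call:
arm_command(deltas="0 0 0.5 0 0;0 0 0.5 0 0")

```text
time_s: 18.9
eef_pos: [0.5504, 0.0674, 0.0449]
ee_rot: [[-0.134, 0.991, -0.001], [0.991, 0.134, -0.0], [0.0, -0.001, -1.0]]
contact_force: [-2.2, -0.4, -0.4]
width: 0.0153
grasp_force: 58.9
```

Call:
arm_command(deltas="0 0 0.4 0 0;0 0 0.4 0 0;0 0 0.4 0 0")

```text
time_s: 19.2
eef_pos: [0.5506, 0.0674, 0.0448]
ee_rot: [[-0.134, 0.991, -0.001], [0.991, 0.134, -0.0], [0.0, -0.001, -1.0]]
contact_force: [-4.3, 0.9, 0.7]
width: 0.0154
grasp_force: 59.0
```

Call:
arm_command(deltas="0 0 0.4 0 0;0 0 0.4 0 0;0 0 0.4 0 0")

```text
time_s: 19.5
eef_pos: [0.5507, 0.0675, 0.0448]
ee_rot: [[-0.134, 0.991, -0.002], [0.991, 0.134, -0.0], [0.0, -0.002, -1.0]]
contact_force: [-4.3, -0.9, 0.8]
width: 0.0157
grasp_force: 59.1
```

Call:
arm_command(deltas="0 0 0.4 0 0;0 0 0.4 0 0;0 0 0.4 0 0")

```text
time_s: 19.8
eef_pos: [0.5508, 0.0675, 0.0447]
ee_rot: [[-0.134, 0.991, -0.002], [0.991, 0.134, 0.0], [0.0, -0.002, -1.0]]
contact_force: [-6.2, -1.9, 1.8]
width: 0.0152
grasp_force: 59.3
```

Call:
arm_command(deltas="0 0 0.4 0 0;0 0 0.4 0 0;0 0 0.4 0 0")

```text
time_s: 20.1
eef_pos: [0.5509, 0.0675, 0.0447]
ee_rot: [[-0.134, 0.991, -0.003], [0.991, 0.134, 0.0], [0.0, -0.003, -1.0]]
contact_force: [-6.4, -1.2, 2.4]
width: 0.0154
grasp_force: 59.4
```

Call:
arm_command(deltas="0 0 0.4 0 0;0 0 0.4 0 0;0 0 0.4 0 0;0 0 0.4 0 0")

```text
time_s: 20.5
eef_pos: [0.551, 0.0675, 0.0445]
ee_rot: [[-0.134, 0.991, -0.004], [0.991, 0.134, -0.0], [0.0, -0.004, -1.0]]
contact_force: [-6.9, -0.4, 1.4]
width: 0.015
grasp_force: 59.4
```

Call:
arm_command(deltas="0 0 0.5 0 0;0 0 0.5 0 0;0 0 0.5 0 0")

```text
time_s: 20.8
eef_pos: [0.5511, 0.0675, 0.0445]
ee_rot: [[-0.133, 0.991, -0.004], [0.991, 0.133, 0.0], [0.001, -0.004, -1.0]]
contact_force: [-7.8, -1.2, 1.3]
width: 0.0156
grasp_force: 59.6
```

Call:
arm_command(deltas="0 0 0.3 0 0;0 0 0.3 0 0;0 0 0.3 0 0;0 0 0.3 0 0")

```text
time_s: 21.2
eef_pos: [0.5511, 0.0675, 0.0444]
ee_rot: [[-0.133, 0.991, -0.005], [0.991, 0.133, -0.0], [0.001, -0.005, -1.0]]
contact_force: [-7.6, -1.9, 2.9]
width: 0.0156
grasp_force: 59.6
```

Call:
arm_command(deltas="0 0 -5 0 0;0 0 -20 0 0;0 0 -20 -35 0;0 -40 -10 -35 -0.157;0 -86 20 -35 -0.314;0 -86 39 -35 -0.471;0 -86 39 -35 -0.628;0 -86 39 -35 -0.785;0 -86 39 -35 -0.942;0 -86 39 -35 -1.1")

```text
time_s: 22.2
eef_pos: [0.6055, -0.0122, 0.0805]
ee_rot: [[-0.928, 0.372, 0.004], [0.372, 0.928, -0.0], [-0.003, 0.001, -1.0]]
contact_force: [0.3, 0.6, -2.9]
width: 0.0158
grasp_force: 59.4
```

Call:
arm_command(deltas="0 0 0 0 -0.157;0 0 0 0 -0.314;0 0 0 0 -0.471;0 0 0 0 -0.471;0 0 0 0 -0.471")

```text
time_s: 22.7
eef_pos: [0.6047, -0.0123, 0.0804]
ee_rot: [[-0.997, -0.081, 0.002], [-0.081, 0.997, 0.0], [-0.002, 0.0, -1.0]]
contact_force: [0.4, -0.2, -1.5]
width: 0.0152
grasp_force: 59.4
```

```bash
python3 - <<'E'
from h import *
s=monitor.sense();R=s["ee_rot"];print(np.round(s["q"],1),s["contact_force"],np.degrees(np.arctan2(R[1,1],R[0,1])))
Y=.128;Rj=np.array([[np.cos(Y),-np.sin(Y)],[np.sin(Y),np.cos(Y)]])
print("tcp jig mm",Rj.T@(s["eef_pos"][:2]-[.566,.0888])*1e3)
b=eyes.capture("side")[130:230,270:380,::-1]
cv2.imwrite("pics/w7.png",cv2.resize(b,None,fx=6,fy=6,interpolation=cv2.INTER_CUBIC))
E
```

```text
[-17.6  36.6  20.1 101.4 -16.9  44.9 105.6] [ 0.43053767 -0.23799963 -1.51985218] 94.62962139726734
tcp jig mm [  25.52718004 -105.189954  ]
```

View pics/w7.png

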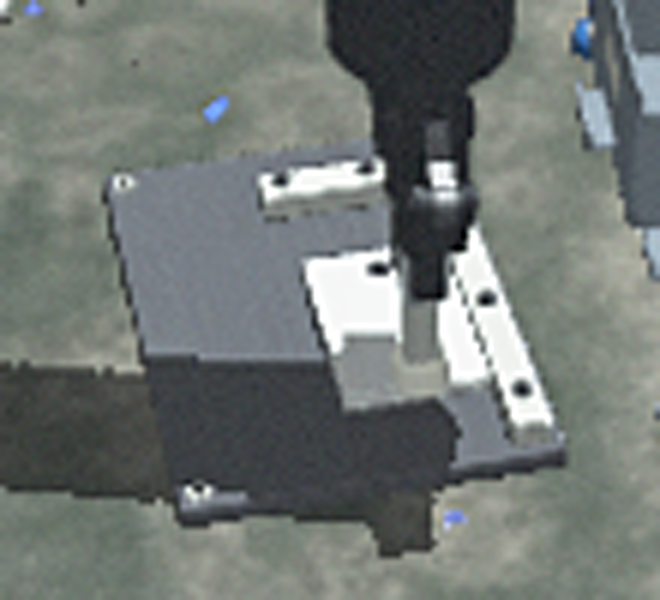

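```bash
python3 - <<'E'
from h import *
Y=.128;Rj=np.array([[np.cos(Y),-np.sin(Y)],[np.sin(Y),np.cos(Y)]])
for uv in [(345,403),(490,380),(304,262)]: print(Rj.T@(ray("side",(270+uv[0]/6,130+uv[1]/6),.022)[:2]-[.566,.0888])*1e3)
print(Rj.T@(ray("side",(270+418/6,130+375/6),.06)[:2]-[.566,.0888])*1e3)
E
```

```text
[ -4.47632313 -84.776498  ]
[ 64.37655335 -83.63281451]
[-4.51476303 18.49231796]
[  23.51063898 -113.74526444]
```

The plate's near edge is at jig y ≈ -84 mm and square. The nose is clear of it at y = -105, so I back off 4 mm more and lower.

Call:
arm_command(deltas="0 0 -4 0 -0.047;0 0 -4 20 -0.047;0 0 -4 32 -0.047;0 0 -4 36 -0.047;0 0 -4 36 -0.047")

```text
time_s: 23.25
eef_pos: [0.6037, -0.016, 0.0434]
ee_rot: [[-0.991, -0.13, -0.001], [-0.13, 0.991, -0.0], [0.001, -0.0, -1.0]]
contact_force: [0.2, 0.6, -1.5]
width: 0.0154
grasp_force: 59.4
```

Call:
arm_command(deltas="0 0 4 0 0;0 0 8 0 0;0 0 12 0 0;0 0 16 0 0;0 0 20 0 0;0 -0.3 24 0 0;0 -0.6 28 0 0;0 -0.8 32 0 0;0 -1 36 0 0;0 -1 36 0 0")

```text
time_s: 24.25
eef_pos: [0.6004, 0.0208, 0.0439]
ee_rot: [[-0.991, -0.132, -0.0], [-0.132, 0.991, 0.001], [0.0, 0.001, -1.0]]
contact_force: [-0.5, 1.0, -1.8]
width: 0.0154
grasp_force: 59.4
```

Call:
arm_command(deltas="0 0 1.5 0 0;0 0 3 0 0;0 0 4.5 0 0;0 0 6 0 0;0 0 7.5 0 0;0 -0.3 9 0 0;0 -0.5 10 0 0;0 -0.5 10 0 0")

```text
time_s: 25.05
eef_pos: [0.5996, 0.0298, 0.044]
ee_rot: [[-0.991, -0.131, -0.0], [-0.131, 0.991, 0.0], [0.0, 0.0, -1.0]]
contact_force: [-0.2, -0.2, -2.0]
width: 0.0157
grasp_force: 59.3
```

Call:
arm_command(deltas="0 0 1 -1 0;0 0 2 -1 0;0 0 3 -1 0;0 0 4 -1 0;0 0 5 -1 0;0 0 5 -1 0")

```text
time_s: 25.65
eef_pos: [0.5991, 0.0349, 0.0451]
ee_rot: [[-0.991, -0.131, 0.0], [-0.131, 0.991, 0.0], [-0.0, 0.0, -1.0]]
contact_force: [-0.0, -0.9, -1.2]
width: 0.0153
grasp_force: 59.4
```

Call:
arm_command(deltas="0 0 1 0 0;0 0 2 0 0;0 0 3 0 0;0 0 4 0 0;0 0 4 0 0")

```text
time_s: 26.15
eef_pos: [0.5985, 0.0389, 0.045]
ee_rot: [[-0.991, -0.131, -0.0], [-0.131, 0.991, 0.0], [0.0, 0.0, -1.0]]
contact_force: [1.0, -0.5, -1.0]
width: 0.0153
grasp_force: 59.4
```

Call:
arm_command(deltas="0 0 0.5 0 0;0 0 1 0 0;0 0 1.5 0 0;0 0 2 0 0;0 0 2 0 0")

```text
time_s: 26.65
eef_pos: [0.5982, 0.0407, 0.045]
ee_rot: [[-0.991, -0.131, -0.0], [-0.131, 0.991, 0.0], [0.0, 0.0, -1.0]]
contact_force: [-1.3, -0.6, -1.5]
width: 0.0157
grasp_force: 59.4
```

Call:
arm_command(deltas="0 0 0.5 0 0;0 0 1 0 0;0 0 1.5 0 0;0 0 2 0 0;0 0 2 0 0")

```text
time_s: 27.15
eef_pos: [0.5979, 0.0428, 0.045]
ee_rot: [[-0.991, -0.131, -0.0], [-0.131, 0.991, 0.0], [0.0, 0.0, -1.0]]
contact_force: [-0.1, -1.0, -0.6]
width: 0.0156
grasp_force: 59.4
```

Call:
arm_command(deltas="0 0 0.5 0 0;0 0 1 0 0;0 0 1.5 0 0;0 0 1.5 0 0")

```text
time_s: 27.55
eef_pos: [0.5978, 0.0442, 0.045]
ee_rot: [[-0.991, -0.131, 0.0], [-0.131, 0.991, 0.0], [-0.0, 0.0, -1.0]]
contact_force: [-0.3, 0.1, -1.6]
width: 0.0154
grasp_force: 59.4
```

Call:
arm_command(deltas="0 0 0.5 0 0;0 0 1 0 0;0 0 1 0 0")

```text
time_s: 27.85
eef_pos: [0.5976, 0.0452, 0.045]
ee_rot: [[-0.991, -0.131, 0.0], [-0.131, 0.991, 0.0], [-0.0, 0.0, -1.0]]
contact_force: [0.4, -1.4, -1.7]
width: 0.0156
grasp_force: 59.4
```

Call:
arm_command(deltas="0 0 0.5 0 0;0 0 1 0 0;0 0 1 0 0")

```text
time_s: 28.15
eef_pos: [0.5975, 0.0462, 0.045]
ee_rot: [[-0.991, -0.131, -0.0], [-0.131, 0.991, 0.0], [0.0, 0.0, -1.0]]
contact_force: [0.6, -1.5, -0.5]
width: 0.0155
grasp_force: 59.4
```

Call:
arm_command(deltas="0 0 0.5 0 0;0 0 0.8 0 0;0 0 0.8 0 0")

```text
time_s: 28.45
eef_pos: [0.5974, 0.0467, 0.045]
ee_rot: [[-0.991, -0.131, 0.0], [-0.131, 0.991, -0.0], [-0.0, -0.0, -1.0]]
contact_force: [0.2, -1.2, -1.0]
width: 0.0155
grasp_force: 59.3
```

Call:
arm_command(deltas="0 0 0.5 0 0;0 0 0.8 0 0;0 0 0.8 0 0")

```text
time_s: 28.75
eef_pos: [0.5974, 0.047, 0.045]
ee_rot: [[-0.991, -0.131, 0.0], [-0.131, 0.991, -0.001], [-0.0, -0.001, -1.0]]
contact_force: [-0.4, -3.0, -1.2]
width: 0.0154
grasp_force: 59.2
```

Call:
arm_command(deltas="0 0 0.5 0 0;0 0 0.8 0 0;0 0 0.8 0 0")

```text
time_s: 29.05
eef_pos: [0.5974, 0.0473, 0.0451]
ee_rot: [[-0.991, -0.13, 0.001], [-0.13, 0.991, -0.001], [-0.0, -0.001, -1.0]]
contact_force: [-0.3, -5.6, -0.7]
width: 0.0152
grasp_force: 59.2
```

Call:
arm_command(deltas="0 0 0.5 0 0;0 0 0.8 0 0;0 0 0.8 0 0")

```text
time_s: 29.35
eef_pos: [0.5974, 0.0474, 0.0451]
ee_rot: [[-0.992, -0.13, 0.001], [-0.13, 0.992, -0.002], [-0.0, -0.002, -1.0]]
contact_force: [0.2, -6.5, -1.5]
width: 0.0155
grasp_force: 59.4
```

Call:
arm_command(deltas="0 0 0.5 0 0;0 0 0.5 0 0;0 0 0.5 0 0")

```text
time_s: 29.65
eef_pos: [0.5974, 0.0475, 0.0452]
ee_rot: [[-0.992, -0.13, 0.001], [-0.13, 0.992, -0.002], [-0.0, -0.002, -1.0]]
contact_force: [0.7, -6.4, -0.9]
width: 0.0152
grasp_force: 59.5
```

Call:
arm_command(deltas="0 0 0.4 0 0;0 0 0.4 0 0;0 0 0.4 0 0")

```text
time_s: 29.95
eef_pos: [0.5974, 0.0476, 0.0452]
ee_rot: [[-0.992, -0.129, 0.001], [-0.129, 0.992, -0.003], [-0.001, -0.003, -1.0]]
contact_force: [0.5, -6.9, -1.0]
width: 0.0152
grasp_force: 59.6
```

```bash
python3 - <<'E'
from h import *
F=[]
b=eyes.capture("side")[130:230,270:380,::-1]
for i in range(6): eyes.capture("wrist");F.append(monitor.sense()["contact_force"])
print(np.round(F,1).tolist())
cv2.imwrite("pics/w8.png",cv2.resize(b,None,fx=6,fy=6,interpolation=cv2.INTER_CUBIC))
E
```

```text
[[1.5, -7.6, -1.8], [-0.0, -7.4, 0.3], [0.4, -8.1, -0.3], [0.7, -7.3, -0.5], [1.2, -6.6, -0.9], [1.6, -8.0, -1.5]]
```

View pics/w8.png

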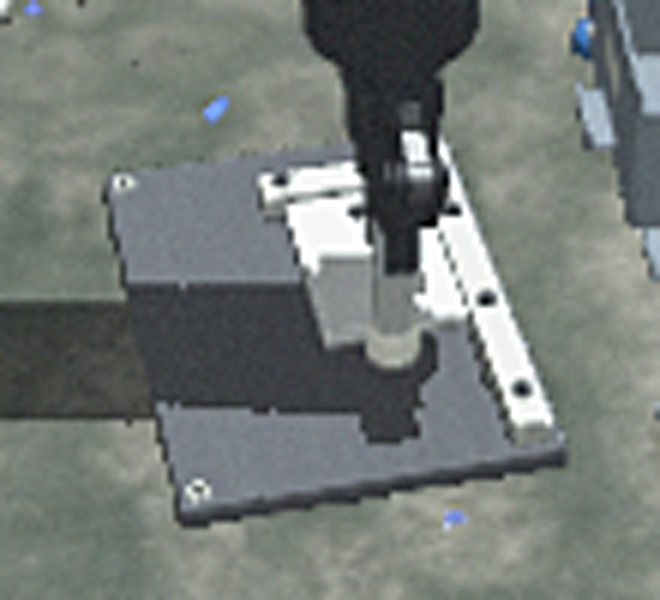

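```bash
python3 - <<'E'
from h import *
Y=.128;Rj=np.array([[np.cos(Y),-np.sin(Y)],[np.sin(Y),np.cos(Y)]])
for uv in [(327,343),(466,318),(288,206)]: print(Rj.T@(ray("side",(270+uv[0]/6,130+uv[1]/6),.022)[:2]-[.566,.0888])*1e3)
print("fence foot",[Rj.T@(ray("side",(270+u/6,130+v/6),.012)[:2]-[.566,.0888])*1e3 for u,v in[(508,437),(472,335)]])
E
```

```text
[ -4.74760609 -42.27653573]
[ 63.39694796 -38.75259134]
[-4.39233343 63.08887382]
fence foot [array([  66.1589821 , -112.43900285]), array([ 66.12676478, -40.30652026])]
```

The plate sits against the stop and fence, with its left edge parallel within about 0.003 rad and about 8 N held. Next I retract and carry the pusher to the free bench at (0.50, -0.13).

Call:
arm_command(deltas="0 0 -6 0 0;0 0 -25 0 0;0 0 -30 -30 0;0 20 -60 -50 0;0 60 -100 -50 0;0 90 -140 -50 0;0 120 -167 -50 0;0 120 -167 -50 0;0 120 -167 -50 0;0 120 -167 -50 0")

```text
time_s: 31.3
eef_pos: [0.5009, -0.1294, 0.0951]
ee_rot: [[-0.991, -0.133, 0.001], [-0.133, 0.991, 0.001], [-0.001, 0.001, -1.0]]
contact_force: [0.3, -0.8, -0.6]
width: 0.0152
grasp_force: 59.5
```

```bash
python3 - <<'E'
from h import *
a=eyes.capture("wrist")[:,:,::-1]
cv2.imwrite("pics/w9.png",a)
E
```

```text
(no output)
```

View pics/w9.png

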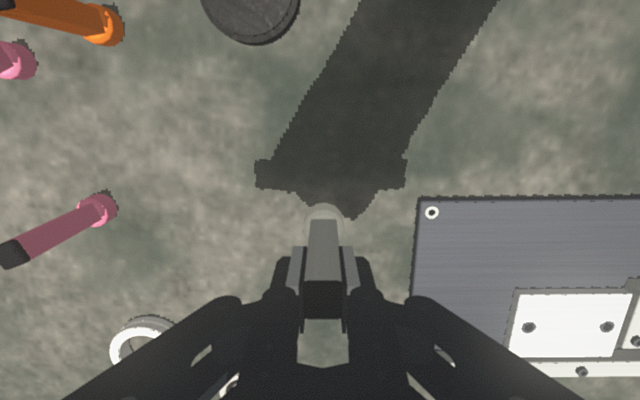

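The spot is free, and the plate (510–635, 290–357) sits against both the fence and the stop. I set the pusher down.

Call:
arm_command(deltas="0 0 0 30 0;0 0 0 50 0;0 0 0 58 0;0 0 0 62 0;0 0 0 64 0;0 0 0 65 0;0 0 0 65.5 0;0 0 0 65.5 0")

```text
time_s: 32.15
eef_pos: [0.5003, -0.1313, 0.03]
ee_rot: [[-0.991, -0.131, 0.001], [-0.131, 0.991, -0.0], [-0.001, -0.0, -1.0]]
contact_force: [0.2, 0.0, -0.6]
width: 0.0153
grasp_force: 59.4
```

Call:
arm_command(deltas="0 0 0 0 0;0 0 0 0.3 0;0 0 0 0.3 0")

```text
time_s: 32.45
eef_pos: [0.5001, -0.1312, 0.0295]
ee_rot: [[-0.991, -0.131, 0.0], [-0.131, 0.991, 0.0], [-0.0, -0.0, -1.0]]
contact_force: [-0.5, 0.0, 1.9]
width: 0.0154
grasp_force: 59.8
```

Contact with the bench is felt. I release and rise.

Call:
arm_command(deltas="0.8 0 0 0 0;0.8 0 0 0 0;0.8 0 0 0 0;0.8 0 0 0 0;0.8 0 0 0 0;0.8 0 0 -20 0;0.8 0 0 -60 0;0.8 0 0 -110 0;0.8 0 0 -150 0;0.8 0 0 -150 0")

```text
time_s: 33.45
eef_pos: [0.5036, -0.1323, 0.1845]
ee_rot: [[-0.991, -0.13, 0.01], [-0.13, 0.991, -0.001], [-0.01, -0.002, -1.0]]
contact_force: [-0.1, -0.2, -0.4]
width: 0.0682
grasp_force: 0.0
```

```bash
python3 - <<'E'
from h import *
b=eyes.capture("side")[130:310,230:390,::-1];a=eyes.capture("wrist")[:,:,::-1]
o=np.zeros((600,800,3),np.uint8);o[:450,:400]=cv2.resize(b,(400,450),interpolation=cv2.INTER_CUBIC);o[:250,400:]=cv2.resize(a,(400,250))
o[250:600,400:]=cv2.resize(a[150:325,280:480],(400,350))
cv2.imwrite("pics/w10.png",o)
E
```

```text
(no output)
```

View pics/w10.png

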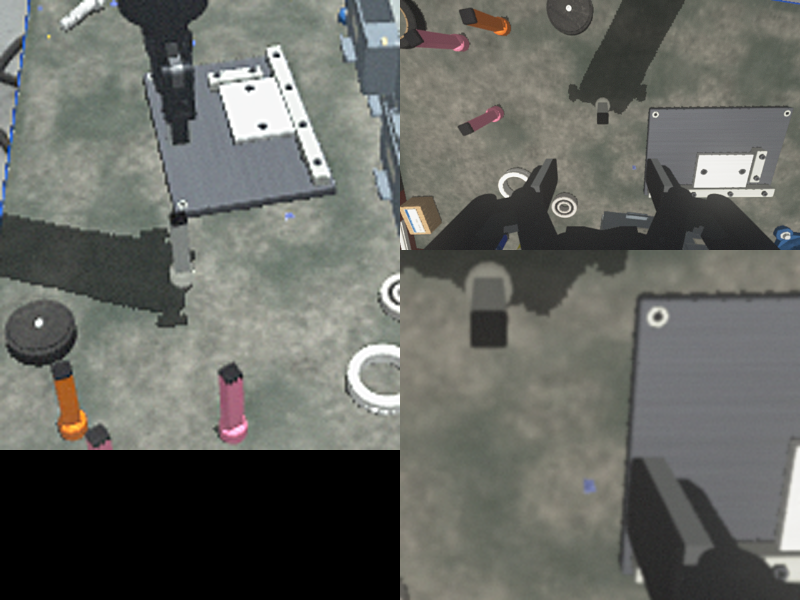

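The pusher stands upright at side-crop (180,250), off the jig. The plate is square in the corner of fence and stop, and the loose parts look untouched. I hand the job in.

```bash
python3 -c "
from rig import bot
print(bot.close_job())"
```

```text
the job is handed in; nothing more can be done
None
```

The job is handed in (no verdict was returned): the plate was pressed against the long fence and then the short stop at about 8 N by the wrist force reading, it sits square against both in the last pictures, and the pusher stands released and upright on the bench beside the jig.

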